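# Feel along a dressed guide bar and roll its nose sprocket

## Task

The chainsaw guide bar on the bench stand has just been filed: check it by touch. Starting close beside the wooden post, run the fingertips lightly along the top of the bar's upper edge towards the nose, touching it all the way, and carry on over the nose so that the tip sprocket rolls round by a tooth or more the way of the stroke. Do not bear down on the bar, shift or tip the stand, or move anything else on the bench.

Things in the scene. Friction and masses are not known exactly. Their poses are not given: they have to be found in the camera images.
- bar_stand: bench stand, 2.7 kg, loose. Origin on the bench under the post's middle, z up, +y along the bar to its nose. Foot plate 110 (x) x 230 (y) x 10 mm, y -80 to 150. Wooden post 50 x 90 mm, top at z 118. Steel guide bar on edge in the plane x = -27.4 mm, 4.8 mm thick, y -47 to 256; its upper edge is gently convex, z 130 mm at y = 60, 126 at y = 230. Touch with 1 to 5 N; 25 N is too much
- rail_1 (a point): point on the bar's upper edge, middle of its thickness, where the pass begins, 70 mm along (y of the stand), 130 mm above the bench. While the tips (best with the gripper shut) rest on the edge, not astride it, the point midway between them passes within 10 mm, measured along the bar, of rail_1 to rail_5 in turn
- rail_2 (a point): the same, 100 mm along, 130 mm above the bench
- rail_3 (a point): the same, 130 mm along, 129.5 mm above the bench
- rail_4 (a point): the same, 160 mm along, 128.5 mm above the bench
- rail_5 (a point): the same, 190 mm along, 128 mm above the bench
- nose_top (a point): highest point of the tip sprocket's teeth, 235 mm along, 127.5 mm above the bench; the bar's plates there reach 126 mm
- sprocket (a joint): turn of the tip sprocket, rad, growing as its top moves the way of the stroke; starts at 0 to 0.3 and stays where it is left. Its ten small teeth make a wheel of 22.5 mm radius standing 1.5 mm out of the bar's nose (axis 105 mm above the bench). It rolls under a finger drawn over its top; 0.15 N at the rim turns it; one tooth is 0.63 rad
- scrench: T-shaped plug wrench, 120 x 176 x 15 mm, lying on the bench left of the stand, origin under its middle: to be left alone
- bar_oil: orange oil bottle, 42 x 62 x 170 mm, standing right of the stand's post, origin under its middle: to be left alone
- spark_plug: spark plug, 23 x 23 x 58 mm, standing on the bench left of the stand's nose, origin under its middle: to be left alone

How it is judged:
By the outcome, as a careful person would: the job done as asked, in the order asked, and still so for the second after the job is handed in, with the robot touching nothing.
It also fails if it takes over 54 s, if anything falls off the work surface, if the arm or the gripper's body presses on something with over 40 N, if the wrist force passes 120 N, or if a joint passes its speed limit or range.

## Robot

A 6-joint arm with a two-finger parallel gripper is mounted at the origin on a cart in front of the work surface, level with it; the furniture and walls round the work are solid. World frame = base frame: x ahead of the robot, y to its left, z up, the work surface at z = 0. Lengths are in m, angles in rad, forces in N, time in s.
With the tool pointing down it reaches from about 0.35 to 0.975 m from the base axis. Payload 4.9 kg.
Tool frame: the origin (TCP) lies at the very end of the fingers, on their centre line; the grasp point (between the pads) lies 19 mm behind it; z points along the fingers, y is the line along which they close (so a half turn about z gives the same grasp; the last joint's range is limited). The gripper opens to 85 mm and grips with 20 to 120 N. Pads are 22 mm wide; open, the fingers measure 114 mm over their backs; the gripper's body (76 mm by 85 mm) begins 54 mm behind the grasp point. The pads swing forward as they close: fully open they stand 13 mm farther back than shut.
Start: joints at [-1.245, 0.053, 1.613, -0, 1.476, -0.119], TCP at [0.269, -0.564, 0.196] pointing down, gripper open.
Joint ranges: [-3.01, 3.01], [-1.01, 2.22], [0.06, 2.58], [-1.02, 4.17], [0.09, 2.62], [-3.14, 3.14]. Speed limits (rad/s): [2.57, 2.57, 3.14, 3.14, 3.14, 3.14].

## Interface

Orientations are given as a rotation vector (axis times angle).
In Python, from station import get_obs, get_image, finish_job gives the robot as it stands. The module is installed in compiled form; this text tells all that it offers.
- The arm moves only by the tool carry_out, never from a script. Its argument "rows" is a list of rows, each a list of 7 numbers: the turn, a rotation vector about the tool's x, y, z as a fraction of full scale, then the shift along the tool's x, y, z as a fraction of full scale, then the closure, from -1 (fully open) to 1 (shut). A call has 1 to 5 rows; each row is the pose to reach, as a shift and turn from the pose commanded when the call began, along the tool's axes at that moment, turning the shorter way round; what a row does not reach only later rows make up. Full scale, the value 1, is 300 mm for a shift and pi rad for a turn. A row lasts 1/10 s, in which the tool goes at most 50 mm and 8.59 degrees, less where a joint would pass 70% of its speed; a pose out of reach is approached as far as the arm can. A call with a number of a shift or a turn outside -1 to 1 is refused whole. A call with a gripper value outside its range is refused whole. The fingers move at their own pace and stop on an object; "force" is the grip in N (left out, the last holds). Time passes only in rows, so rows that repeat a pose let the fingers close. It gives the time, the measured TCP pose, the force, the opening and the grip force at its end, in the units of the state.
- get_obs(): the state, without advancing time (a new reading comes with each control period).
- get_image(name): name is "scene" or "top" or "wrist"; returns a dict with "img" (384x512x3 uint8, blue, green, red), "mtx" (3x3 intrinsics, pixels), "R" (3x3) and "t" (3): a world point X has camera coordinates R X + t. Camera axes: x right, y down, z forward; pixel columns grow to the right and rows downward; lengths in m; the calibration is good to about 2 mm. The wrist camera is an equidistant fisheye: a pixel r from the principal point sees the ray r / f radians off the axis. A picture is of the moment at which its call begins. There is no depth.
- finish_job(): hands the job in; it is judged then, once.
The state is a dict: "t": time; "q": joint angles; "dq": joint speeds; "effort": joint torques, N m; "tool_pos": TCP position; "tool_rot": TCP orientation; "contact_force": force on the tool from outside, world axes, zero at the start; "wrist_torque": the same for the moment, N m; "opening": finger opening in m; "grip_force": force on a finger pad.
Only numpy, scipy, OpenCV 4.12 (cv2) and the standard library are available. Lean on these libraries where they do the work, as an engineer would, in place of code of your own. Each camera call takes 0.05 s, during which the arm holds its last target. There are 200 camera calls.

## Working session

There is one attempt and no reset: what is moved stays moved. The work goes in short steps, Python scripts to look and compute and a tool call to move; the robot and the scene stay as the last step left them, time stands still between calls to the robot, and variables do not carry over. Pictures are saved under pics/ and viewed, at most 10 in all, crops included, and the job is handed in when it is done.

Besides the shell and the picture viewer there is one more tool, called after "Call:" by a JSON object that holds its "fn" and its "kwargs". carry_out: Moves the arm, as the interface text tells. Shift numbers are shares of 300 mm and turn numbers shares of pi rad, none past 1 either way. Its arguments: {"type":"object","properties":{"rows":{"type":"array"},"force":{"type":"number"}},"required":["rows"]}

```bash
mkdir -p pics; python3 - <<'E'
from station import *
import cv2,numpy as np
for n in("scene","top"):
    d=get_image(n); cv2.imwrite(f"pics/{n}0.png",d["img"]); print(n,d["mtx"].round(2).tolist(),d["R"].round(4).tolist(),d["t"].round(4).tolist())
o=get_obs(); print(o)
E
```

```text
scene [[380.68, 0.0, 259.14], [0.0, 380.68, 190.76], [0.0, 0.0, 1.0]] [[-0.6723, -0.7402, -0.0105], [-0.4426, 0.4133, -0.7958], [0.5934, -0.5304, -0.6055]] [0.5291, 0.2582, 0.6578]
top [[379.29, 0.0, 256.85], [0.0, 379.29, 193.4], [0.0, 0.0, 1.0]] [[0.0185, -0.9996, -0.0234], [-0.9861, -0.0144, -0.1656], [0.1652, 0.0262, -0.9859]] [0.1608, 0.5865, 0.8461]
{'t': 0.1, 'q': array([-1.24498126e+00,  5.33042394e-02,  1.61416892e+00, -2.23297088e-05,
        1.47598690e+00, -1.19004077e-01]), 'dq': array([ 0.00042205, -0.00212594, -0.00366336, -0.00271246,  0.00144747,
       -0.00053006]), 'effort': array([-4.79709743e-04, -3.94904029e+01, -3.71362174e+01, -1.02809336e-04,
        3.87382403e-03,  3.82372320e-05]), 'tool_pos': array([ 0.26872256, -0.5635825 ,  0.1952704 ]), 'tool_rot': array([-3.06240119e+00, -6.92568090e-01,  3.37308371e-04]), 'contact_force': array([0.23450743, 1.05361089, 0.68627533]), 'wrist_torque': array([0.0167492 , 0.04352841, 0.0084481 ]), 'grip_force': 0.0, 'opening': 0.08568472194390109}
```

View pics/scene0.png

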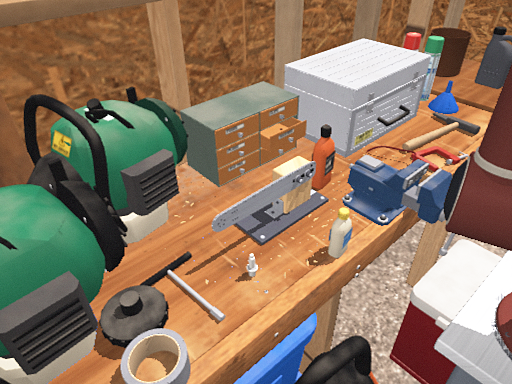

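View pics/top0.png

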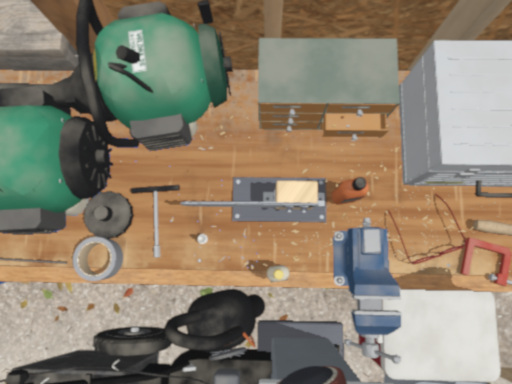

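The scene shows the stand with the bar's nose at about (215,222). In the top view, the bar runs from about (322,204) to the nose at (180,204), and the foot plate spans (232..327, 177..222). Next I'll enlarge the top view to pick out corners.

```bash
python3 - <<'E'
import cv2
im=cv2.imread("pics/top0.png")[165:235,170:340]
cv2.imwrite("pics/crop.png",cv2.resize(im,None,fx=4.6,fy=4.6,interpolation=cv2.INTER_CUBIC))
E
```

```text
(no output)
```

View pics/crop.png

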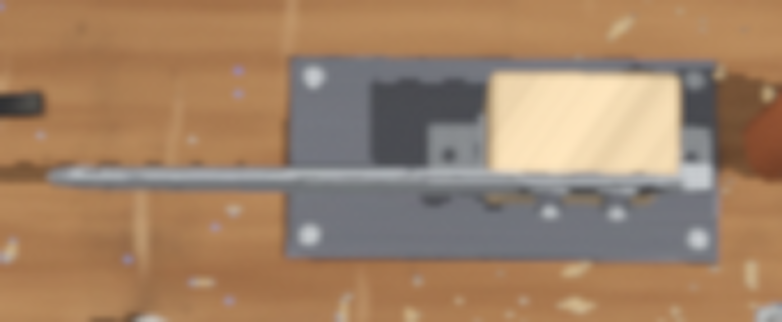

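The crop shows the plate corners at (290,57), (717,62), (717,263) and (287,259), the post-top corners at (490,72) and (682,72), and the nose at (48,177).

```bash
cat > h.py <<'E'
from station import *
import cv2,numpy as np
from scipy.spatial.transform import Rotation as Ro
def proj(d,X):
    c=X@d["R"].T+d["t"]; p=c@d["mtx"].T; return p[:,:2]/p[:,2:]
E
python3 - <<'E'
from h import *
from scipy.optimize import least_squares
d=get_image("top")
L=np.array([[55,150,10],[55,-80,10],[-55,-80,10],[-55,150,10],[25,45,118],[25,-45,118],[-27.4,256,105]])/1e3
P=np.array([[290,57],[717,62],[717,263],[287,259],[490,72],[682,72],[48,177]])/4.6+[170,165]
W=lambda v,L:L@Ro.from_euler('z',v[2]).as_matrix().T+[v[0],v[1],0]
r=least_squares(lambda v:(proj(d,W(v,L))-P).ravel(),[.5,-.1,0])
print(r.x,r.fun.round(2))
S=np.array([[-27.4,y,z] for y,z in((60,130),(70,130),(130,129.5),(190,128),(235,127.5),(256,105))])/1e3
w=W(r.x,S);print(w.round(4)); s=get_image("scene"); print(proj(s,w).round(1),proj(d,w).round(1))
R=Ro.from_rotvec(get_obs()["tool_rot"]).as_matrix();print(R.round(3))
E
```

```text
[0.5764988  0.08122664 0.0012437 ] [ 0.2  -0.42 -0.07 -0.4   0.51  0.2  -0.38 -0.35 -0.08  0.02 -0.66  0.52
  0.52  0.33]
[[0.549  0.1412 0.13  ]
 [0.549  0.1512 0.13  ]
 [0.5489 0.2112 0.1295]
 [0.5489 0.2712 0.128 ]
 [0.5488 0.3162 0.1275]
 [0.5488 0.3372 0.105 ]]
[[284.  177.1]
 [280.7 178.9]
 [260.3 190.5]
 [238.2 203.5]
 [220.4 213.7]
 [212.6 227.3]] [[269.4 203.5]
 [264.7 203.4]
 [236.8 203. ]
 [209.  202.8]
 [188.3 202.5]
 [181.  203.8]]
[[ 0.903  0.43  -0.   ]
 [ 0.43  -0.903  0.001]
 [ 0.    -0.001 -1.   ]]
```

The fit is good to about 1–2 mm. I'll lift, turn so the pad width lies across the bar, and shut the gripper.

Call:
{"fn": "carry_out", "kwargs": {"rows": [[0,0,0.141,0,0,-0.15,1],[0,0,0.141,0,0,-0.3,1],[0,0,0.141,0,0,-0.4,1],[0,0,0.141,0,0,-0.4,1],[0,0,0.141,0,0,-0.4,1]], "force": 20}}

```text
t: 0.7
tool_pos: [0.269, -0.5644, 0.317]
tool_rot: [3.14, 0.005, 0.001]
contact_force: [0.2, 0.4, -1.1]
opening: 0.0122
grip_force: 0.0
```

Call:
{"fn": "carry_out", "kwargs": {"rows": [[0,0,0,0.4,-1,0,1],[0,0,0,0.4,-1,0,1],[0,0,0,0.4,-1,0,1],[0,0,0,0.4,-1,0,1],[0,0,0,0.4,-1,0,1]]}}

```text
t: 1.2
tool_pos: [0.361, -0.3293, 0.3134]
tool_rot: [-3.138, -0.004, 0.004]
contact_force: [1.0, 0.1, 0.1]
opening: -0.0002
grip_force: 0.0
```

Call:
{"fn": "carry_out", "kwargs": {"rows": [[0,0,0,0.53,-1,0,1],[0,0,0,0.53,-1,0,1],[0,0,0,0.53,-1,0,1],[0,0,0,0.53,-1,0,1],[0,0,0,0.53,-1,0,1]]}}

```text
t: 1.7
tool_pos: [0.4777, -0.1085, 0.3136]
tool_rot: [-3.14, -0.004, 0.006]
contact_force: [0.8, -0.7, 0.0]
opening: 0.0001
grip_force: 0.0
```

Call:
{"fn": "carry_out", "kwargs": {"rows": [[0,0,0,0.23,-0.83,0,1],[0,0,0,0.23,-0.83,0,1],[0,0,0,0.23,-0.83,0,1],[0,0,0,0.23,-0.83,0,1],[0,0,0,0.23,-0.83,0,1]]}}

```text
t: 2.2
tool_pos: [0.5435, 0.1323, 0.3134]
tool_rot: [3.141, 0.005, -0.007]
contact_force: [0.6, -0.2, 0.5]
opening: -0.0002
grip_force: 0.0
```

Call:
{"fn": "carry_out", "kwargs": {"rows": [[0,0,0,0,0,0,1],[0,0,0,0,0,0,1]]}}

```text
t: 2.4
tool_pos: [0.5433, 0.1312, 0.3134]
tool_rot: [3.141, 0.008, -0.008]
contact_force: [-0.5, -0.1, 0.2]
opening: -0.0002
grip_force: 0.0
```

Call:
{"fn": "carry_out", "kwargs": {"rows": [[0,0,0,0.018,-0.052,0.12,1],[0,0,0,0.018,-0.052,0.25,1],[0,0,0,0.018,-0.052,0.38,1],[0,0,0,0.018,-0.052,0.5,1],[0,0,0,0.018,-0.052,0.5,1]]}}

```text
t: 2.9
tool_pos: [0.5447, 0.1436, 0.1586]
tool_rot: [3.139, -0.0, -0.022]
contact_force: [-0.8, -0.2, -1.0]
opening: 0.0002
grip_force: 0.0
```

```bash
python3 - <<'E'
from h import *
a=get_image("scene")["img"][110:260,180:340]; b=get_image("top")["img"][140:260,160:320]; c=get_image("wrist")["img"]
a=cv2.resize(a,(400,375)); b=cv2.resize(b,(400,300)); c=cv2.resize(c,(400,300))
out=np.zeros((600,800,3),np.uint8); out[:300,:400]=c; out[300:,:400]=b; out[:375,400:]=a
cv2.imwrite("pics/m1.png",out); o=get_obs(); print(o["tool_pos"],o["contact_force"],o["t"])
E
```

```text
[0.55047889 0.14499781 0.16799891] [-0.55327503  0.0825116   0.24125722] 3.05
```

View pics/m1.png

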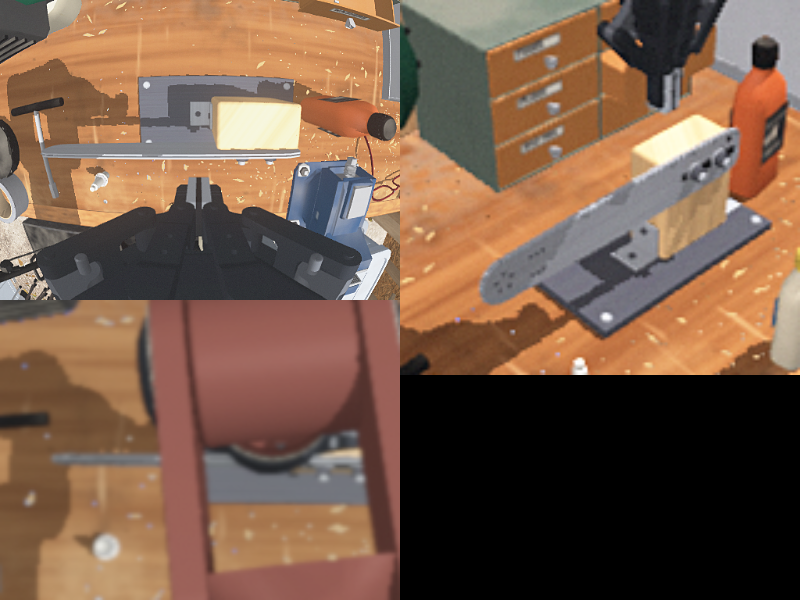

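The fingertips hang about 38 mm above the bar, just in front of the post (scene inset near (655,105)). The wrist view shows them in line with the post's end. Descending gently.

Call:
{"fn": "carry_out", "kwargs": {"rows": [[0,0,0,-0.003,0,0.02,1],[0,0,0,-0.003,0,0.045,1],[0,0,0,-0.003,0,0.07,1],[0,0,0,-0.003,0,0.085,1],[0,0,0,-0.003,0,0.09,1]]}}

```text
t: 3.55
tool_pos: [0.5482, 0.1459, 0.1384]
tool_rot: [3.141, 0.003, -0.002]
contact_force: [0.4, -0.1, 0.6]
opening: 0.0001
grip_force: 0.0
```

Call:
{"fn": "carry_out", "kwargs": {"rows": [[0,0,0,0,0,0.003,1],[0,0,0,0,0,0.006,1],[0,0,0,0,0,0.009,1],[0,0,0,0,0,0.012,1],[0,0,0,0,0,0.012,1]]}}

```text
t: 4.05
tool_pos: [0.5488, 0.1459, 0.1358]
tool_rot: [3.142, 0.003, -0.0]
contact_force: [1.1, 0.3, 0.2]
opening: 0.0001
grip_force: 0.0
```

Call:
{"fn": "carry_out", "kwargs": {"rows": [[0,0,0,0,0,0.003,1],[0,0,0,0,0,0.006,1],[0,0,0,0,0,0.009,1],[0,0,0,0,0,0.012,1],[0,0,0,0,0,0.012,1]]}}

```text
t: 4.55
tool_pos: [0.5487, 0.1459, 0.132]
tool_rot: [3.142, 0.003, -0.001]
contact_force: [-0.5, -0.4, 0.0]
opening: 0.0
grip_force: 0.0
```

Call:
{"fn": "carry_out", "kwargs": {"rows": [[0,0,0,0,0,0.0015,1],[0,0,0,0,0,0.003,1],[0,0,0,0,0,0.003,1],[0,0,0,0,0,0.003,1]]}}

```text
t: 4.95
tool_pos: [0.5488, 0.1459, 0.1313]
tool_rot: [-3.142, -0.003, -0.0]
contact_force: [0.1, 0.4, 1.4]
opening: 0.0001
grip_force: 0.0
```

Call:
{"fn": "carry_out", "kwargs": {"rows": [[0,0,0,0,0,0.0015,1],[0,0,0,0,0,0.003,1],[0,0,0,0,0,0.003,1]]}}

```text
t: 5.25
tool_pos: [0.5487, 0.1459, 0.1303]
tool_rot: [3.142, 0.003, -0.0]
contact_force: [0.4, 0.3, -0.3]
opening: -0.0003
grip_force: 0.0
```

Call:
{"fn": "carry_out", "kwargs": {"rows": [[0,0,0,0,0,0.001,1],[0,0,0,0,0,0.002,1],[0,0,0,0,0,0.002,1]]}}

```text
t: 5.55
tool_pos: [0.5488, 0.1459, 0.1298]
tool_rot: [-3.142, -0.003, 0.0]
contact_force: [-0.2, -0.5, -0.5]
opening: 0.0002
grip_force: 0.0
```

Call:
{"fn": "carry_out", "kwargs": {"rows": [[0,0,0,0,0,0.001,1],[0,0,0,0,0,0.002,1],[0,0,0,0,0,0.002,1]]}}

```text
t: 5.85
tool_pos: [0.5488, 0.1459, 0.1292]
tool_rot: [-3.142, -0.003, 0.0]
contact_force: [0.4, -0.6, -1.2]
opening: 0.0003
grip_force: 0.0
```

Call:
{"fn": "carry_out", "kwargs": {"rows": [[0,0,0,0,0,0.001,1],[0,0,0,0,0,0.002,1],[0,0,0,0,0,0.002,1]]}}

```text
t: 6.15
tool_pos: [0.5488, 0.1459, 0.1286]
tool_rot: [-3.142, -0.003, 0.0]
contact_force: [-0.4, 0.1, -0.7]
opening: -0.0
grip_force: 0.0
```

Call:
{"fn": "carry_out", "kwargs": {"rows": [[0,0,0,0,0,0.001,1],[0,0,0,0,0,0.002,1],[0,0,0,0,0,0.002,1]]}}

```text
t: 6.45
tool_pos: [0.5488, 0.1459, 0.128]
tool_rot: [3.142, 0.003, -0.0]
contact_force: [-0.4, 0.1, 0.0]
opening: 0.0004
grip_force: 0.0
```

Call:
{"fn": "carry_out", "kwargs": {"rows": [[0,0,0,0,0,0.001,1],[0,0,0,0,0,0.002,1],[0,0,0,0,0,0.002,1]]}}

```text
t: 6.75
tool_pos: [0.5487, 0.1459, 0.1273]
tool_rot: [3.142, 0.003, -0.0]
contact_force: [-1.0, -0.4, 0.3]
opening: -0.0001
grip_force: 0.0
```

```bash
python3 - <<'E'
from h import *
s=get_image("scene"); a=cv2.resize(s["img"][130:220,220:330],(0,0),fx=6,fy=6,interpolation=cv2.INTER_CUBIC)
cv2.imwrite("pics/m2.png",a); o=get_obs(); print(o["tool_pos"],o["contact_force"],proj(s,np.array([o["tool_pos"]])))
E
```

```text
[0.54876971 0.1458941  0.12735544] [-0.17912614 -0.43362383 -0.17552029] [[282.485267   178.94721888]]
```

View pics/m2.png

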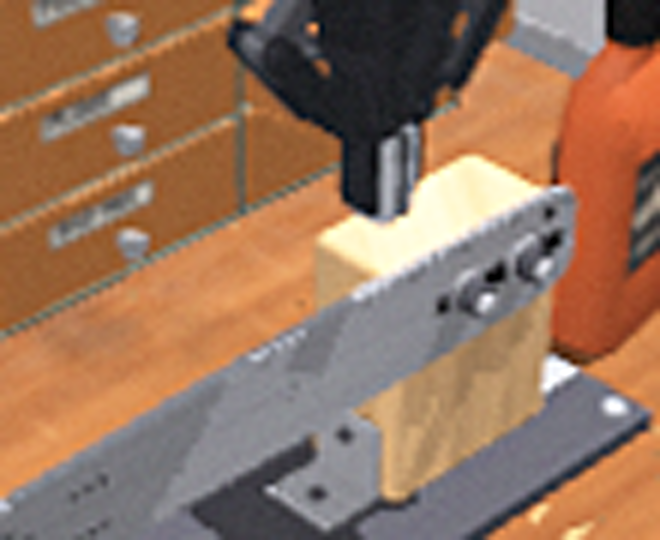

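The scene view shows the tip at full-frame (284,166), but the TCP projects to (282,179), so the tip looks too high. There is also no contact yet, so I'll check with the wrist camera.

```bash
cat >> h.py <<'E'
def projf(d,X):
    c=X@d["R"].T+d["t"]; n=np.hypot(c[:,0],c[:,1]); th=np.arctan2(n,c[:,2])
    return np.c_[d["mtx"][0,2]+d["mtx"][0,0]*th*c[:,0]/n,d["mtx"][1,2]+d["mtx"][1,1]*th*c[:,1]/n]
E
python3 - <<'E'
from h import *
d=get_image("wrist"); o=get_obs(); p=o["tool_pos"]
X=np.array([p,p+[0,0,.01],p+[0,0,.02],p+[0,0,.03],[.549,.1512,.13],[.5489,.2712,.128],[.5488,.3162,.1275]])
print(projf(d,X).round(1), (-d["R"].T@d["t"]).round(3))
im=d["img"]; cv2.imwrite("pics/m3.png",cv2.resize(im[170:270,170:340],(0,0),fx=4.6,fy=4.6,interpolation=cv2.INTER_CUBIC))
E
```

```text
[[255.5 221.1]
 [255.6 227.1]
 [255.7 233.7]
 [255.7 241.1]
 [247.1 222.3]
 [ 81.  217.3]
 [ 37.2 215. ]] [0.618 0.147 0.304]
```

View pics/m3.png

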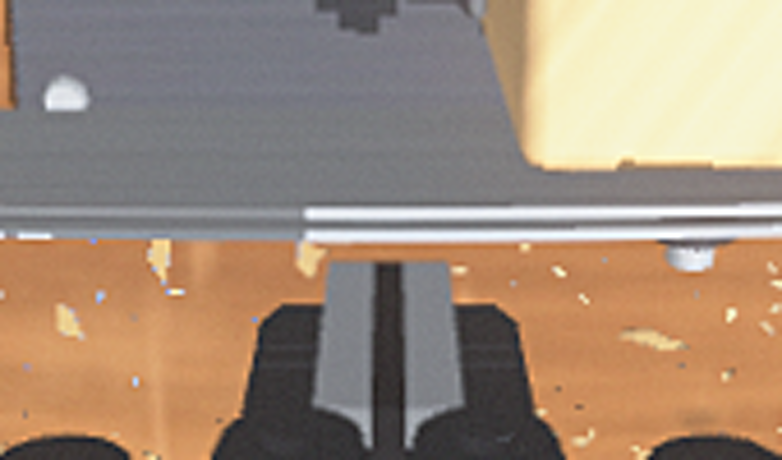

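```bash
python3 - <<'E'
from h import *
from scipy.optimize import least_squares
s=get_image("scene");w=get_image("wrist");t=get_image("top")
p=get_obs()["tool_pos"]
f=lambda v:np.r_[(proj(s,np.array([v+[-.011,.008,0]]))-[283.8,166.7])[0],(projf(w,np.array([v+[.011,0,0]]))-[253.7,227])[0]]
r=least_squares(f,p);print("tip",r.x.round(4),r.fun.round(1), "tcp",p.round(4))
# bar edge: x,z from scene row at col 284 and wrist row at col 247
def g(v):
    Y=np.linspace(.1,.33,200); P=np.c_[np.full(200,v[0]),Y,np.full(200,v[1])]
    a=proj(s,P); b=projf(w,P)
    return [np.interp(284,a[::-1,0],a[::-1,1])-174.9,np.interp(247,b[::-1,0],b[::-1,1])-218.5]
r=least_squares(g,[.549,.13]);print("bar x,z",r.x,r.fun)
g0=g([.549,.13]);print(g0)
print(s["R"].round(3).tolist(),s["t"]); print(w["R"].round(3).tolist(), w["mtx"])
E
```

```text
tip [0.5503 0.147  0.1676] [-0.7  0.2  0.1  0.1] tcp [0.5488 0.1459 0.1274]
bar x,z [0.55243614 0.13233271] [-1.13686838e-13  8.81072992e-13]
[np.float64(2.1410631633160904), np.float64(3.7645313162899185)]
[[-0.672, -0.74, -0.011], [-0.443, 0.413, -0.796], [0.593, -0.53, -0.606]] [0.52911169 0.25820417 0.65781949]
[[0.003, -1.0, -0.001], [-0.963, -0.003, 0.27], [-0.27, -0.0, -0.963]] [[297.31863964   0.         253.97197432]
 [  0.         297.31863964 191.04506191]
 [  0.           0.           1.        ]]
```

Both views agree: the visible tips are at z≈0.168, about 40 mm above the nominal TCP, so they are still clear of the bar. I'll keep lowering carefully and watch the force.

Call:
{"fn": "carry_out", "kwargs": {"rows": [[0,0,0,0.005,0,0.01,1],[0,0,0,0.005,0,0.02,1],[0,0,0,0.005,0,0.03,1],[0,0,0,0.005,0,0.04,1],[0,0,0,0.005,0,0.05,1]]}}

```text
t: 7.5
tool_pos: [0.5502, 0.1459, 0.1119]
tool_rot: [3.142, 0.003, -0.001]
contact_force: [0.7, 1.2, -1.2]
opening: -0.0002
grip_force: 0.0
```

Call:
{"fn": "carry_out", "kwargs": {"rows": [[0,0,0,0,0,0.008,1],[0,0,0,0,0,0.016,1],[0,0,0,0,0,0.024,1],[0,0,0,0,0,0.03,1],[0,0,0,0,0,0.03,1]]}}

```text
t: 8.0
tool_pos: [0.5501, 0.1459, 0.103]
tool_rot: [3.142, 0.003, -0.001]
contact_force: [-0.6, 0.2, 0.5]
opening: -0.0001
grip_force: 0.0
```

```bash
python3 - <<'E'
from h import *
s=get_image("scene"); a=cv2.resize(s["img"][130:220,220:330],(0,0),fx=6,fy=6,interpolation=cv2.INTER_CUBIC)
cv2.imwrite("pics/m4.png",a); o=get_obs(); print(o["tool_pos"],o["contact_force"],proj(s,np.array([o["tool_pos"]])))
E
```

```text
[0.55021925 0.14585607 0.10325029] [-0.05660673  0.54390835 -0.97686812] [[281.74519031 187.5150531 ]]
```

View pics/m4.png

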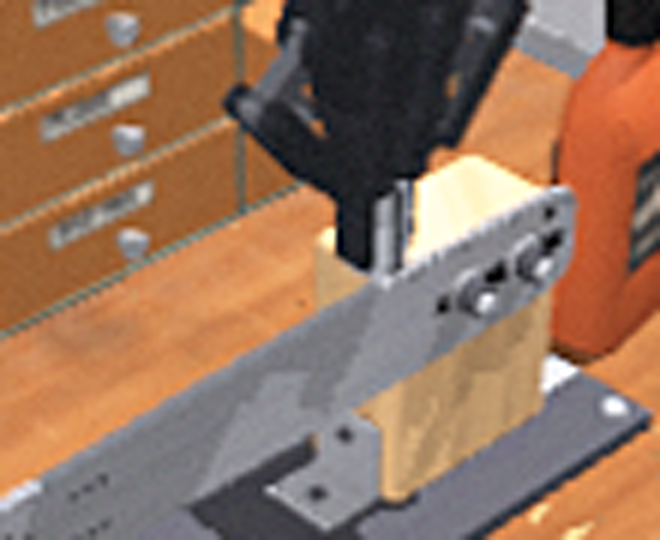

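The tips are now just above the edge: the near corner is at crop (385,277), overlapping the bar's edge line. I'll go down slowly from here.

Call:
{"fn": "carry_out", "kwargs": {"rows": [[0,0,0,0,0,0.004,1],[0,0,0,0,0,0.008,1],[0,0,0,0,0,0.012,1],[0,0,0,0,0,0.016,1],[0,0,0,0,0,0.016,1]]}}

```text
t: 8.55
tool_pos: [0.5501, 0.1458, 0.0983]
tool_rot: [3.142, 0.003, -0.001]
contact_force: [0.0, -0.3, -0.6]
opening: 0.0001
grip_force: 0.0
```

Call:
{"fn": "carry_out", "kwargs": {"rows": [[0,0,0,0,0,0.002,1],[0,0,0,0,0,0.004,1],[0,0,0,0,0,0.006,1],[0,0,0,0,0,0.006,1]]}}

```text
t: 8.95
tool_pos: [0.5502, 0.1459, 0.0967]
tool_rot: [3.142, 0.003, -0.0]
contact_force: [-0.6, -0.7, -0.7]
opening: -0.0
grip_force: 0.0
```

Call:
{"fn": "carry_out", "kwargs": {"rows": [[0,0,0,0,0,0.002,1],[0,0,0,0,0,0.004,1],[0,0,0,0,0,0.004,1]]}}

```text
t: 9.25
tool_pos: [0.5502, 0.1459, 0.0955]
tool_rot: [3.142, 0.003, -0.0]
contact_force: [0.3, -0.2, -0.6]
opening: 0.0002
grip_force: 0.0
```

Call:
{"fn": "carry_out", "kwargs": {"rows": [[0,0,0,0,0,0.002,1],[0,0,0,0,0,0.004,1],[0,0,0,0,0,0.004,1]]}}

```text
t: 9.55
tool_pos: [0.5502, 0.1459, 0.0943]
tool_rot: [3.142, 0.003, -0.0]
contact_force: [0.3, 1.1, 0.5]
opening: -0.0001
grip_force: 0.0
```

Call:
{"fn": "carry_out", "kwargs": {"rows": [[0,0,0,0,0,0.002,1],[0,0,0,0,0,0.003,1],[0,0,0,0,0,0.003,1]]}}

```text
t: 9.85
tool_pos: [0.5502, 0.1459, 0.0934]
tool_rot: [3.142, 0.003, -0.0]
contact_force: [-0.6, -0.5, -0.9]
opening: -0.0
grip_force: 0.0
```

Call:
{"fn": "carry_out", "kwargs": {"rows": [[0,0,0,0,0,0.002,1],[0,0,0,0,0,0.003,1],[0,0,0,0,0,0.003,1]]}}

```text
t: 10.15
tool_pos: [0.5504, 0.1459, 0.093]
tool_rot: [3.142, 0.003, 0.0]
contact_force: [-1.4, -0.1, 2.8]
opening: 0.0001
grip_force: 1.2
```

Contact at 2.8 N, so I'm starting the stroke.

Call:
{"fn": "carry_out", "kwargs": {"rows": [[0,0,0,0,-0.01,0,1],[0,0,0,0,-0.02,0,1],[0,0,0,0,-0.03,0,1],[0,0,0,0,-0.04,0,1],[0,0,0,0,-0.05,0,1]]}}

```text
t: 10.65
tool_pos: [0.5504, 0.1611, 0.0928]
tool_rot: [3.141, 0.003, 0.001]
contact_force: [-0.0, -1.9, 2.6]
opening: 0.0001
grip_force: 1.5
```

Call:
{"fn": "carry_out", "kwargs": {"rows": [[0,0,0,0,-0.01,0,1],[0,0,0,0,-0.02,0,1],[0,0,0,0,-0.03,0,1],[0,0,0,0,-0.04,0,1],[0,0,0,0,-0.05,0.0005,1]]}}

```text
t: 11.15
tool_pos: [0.5503, 0.176, 0.0926]
tool_rot: [3.141, 0.003, 0.0]
contact_force: [-0.2, -3.0, 3.7]
opening: 0.0001
grip_force: 2.1
```

Call:
{"fn": "carry_out", "kwargs": {"rows": [[0,0,0,0,-0.01,0,1],[0,0,0,0,-0.02,0,1],[0,0,0,0,-0.03,0.0005,1],[0,0,0,0,-0.04,0.0005,1],[0,0,0,0,-0.05,0.001,1]]}}

```text
t: 11.65
tool_pos: [0.5504, 0.1909, 0.0924]
tool_rot: [3.141, 0.003, 0.001]
contact_force: [0.8, -3.7, 5.3]
opening: -0.0003
grip_force: 2.7
```

Call:
{"fn": "carry_out", "kwargs": {"rows": [[0,0,0,0,-0.01,-0.0007,1],[0,0,0,0,-0.02,-0.0007,1],[0,0,0,0,-0.03,-0.0007,1],[0,0,0,0,-0.04,-0.0005,1],[0,0,0,0,-0.05,0,1]]}}

```text
t: 12.15
tool_pos: [0.5502, 0.206, 0.0923]
tool_rot: [3.141, 0.003, 0.0]
contact_force: [-0.2, -4.7, 4.8]
opening: 0.0
grip_force: 2.6
```

Call:
{"fn": "carry_out", "kwargs": {"rows": [[0,0,0,0,-0.01,-0.0005,1],[0,0,0,0,-0.02,-0.0005,1],[0,0,0,0,-0.03,0,1],[0,0,0,0,-0.04,0,1],[0,0,0,0,-0.05,0.0005,1]]}}

```text
t: 12.65
tool_pos: [0.5502, 0.221, 0.0921]
tool_rot: [3.141, 0.003, 0.0]
contact_force: [-0.0, -3.5, 5.2]
opening: -0.0003
grip_force: 2.6
```

Call:
{"fn": "carry_out", "kwargs": {"rows": [[0,0,0,0,-0.01,-0.0007,1],[0,0,0,0,-0.02,-0.0007,1],[0,0,0,0,-0.03,-0.0005,1],[0,0,0,0,-0.04,0,1],[0,0,0,0,-0.05,0.0005,1]]}}

```text
t: 13.15
tool_pos: [0.5502, 0.236, 0.0919]
tool_rot: [3.141, 0.003, 0.0]
contact_force: [0.7, -3.8, 5.4]
opening: 0.0003
grip_force: 2.4
```

Call:
{"fn": "carry_out", "kwargs": {"rows": [[0,0,0,0,-0.01,-0.0015,1],[0,0,0,0,-0.02,-0.0015,1],[0,0,0,0,-0.03,-0.001,1],[0,0,0,0,-0.04,-0.0005,1],[0,0,0,0,-0.05,0,1]]}}

```text
t: 13.65
tool_pos: [0.5501, 0.2511, 0.0918]
tool_rot: [3.142, 0.003, -0.0]
contact_force: [1.1, -3.0, 1.3]
opening: -0.0001
grip_force: 1.6
```

Call:
{"fn": "carry_out", "kwargs": {"rows": [[0,0,0,0,-0.01,0.001,1],[0,0,0,0,-0.02,0.0015,1],[0,0,0,0,-0.03,0.002,1],[0,0,0,0,-0.04,0.0025,1],[0,0,0,0,-0.05,0.003,1]]}}

```text
t: 14.15
tool_pos: [0.5506, 0.2658, 0.0916]
tool_rot: [3.141, 0.003, 0.002]
contact_force: [0.4, -3.8, 6.5]
opening: 0.0
grip_force: 3.0
```

Call:
{"fn": "carry_out", "kwargs": {"rows": [[0,0,0,0,-0.01,-0.001,1],[0,0,0,0,-0.02,-0.001,1],[0,0,0,0,-0.03,-0.0005,1],[0,0,0,0,-0.04,0,1],[0,0,0,0,-0.05,0.0005,1]]}}

```text
t: 14.65
tool_pos: [0.5505, 0.2808, 0.0914]
tool_rot: [3.141, 0.003, 0.001]
contact_force: [-0.8, -4.9, 6.5]
opening: 0.0
grip_force: 3.3
```

Call:
{"fn": "carry_out", "kwargs": {"rows": [[0,0,0,0,-0.01,-0.0015,1],[0,0,0,0,-0.02,-0.0015,1],[0,0,0,0,-0.03,-0.001,1],[0,0,0,0,-0.04,0,1],[0,0,0,0,-0.05,0.0005,1]]}}

```text
t: 15.15
tool_pos: [0.5504, 0.2957, 0.0912]
tool_rot: [3.141, 0.003, 0.001]
contact_force: [0.1, -5.1, 7.4]
opening: -0.0003
grip_force: 3.5
```

Call:
{"fn": "carry_out", "kwargs": {"rows": [[0,0,0,0,-0.007,-0.0012,1],[0,0,0,0,-0.014,-0.0012,1],[0,0,0,0,-0.021,-0.0012,1],[0,0,0,0,-0.028,-0.001,1],[0,0,0,0,-0.035,-0.001,1]]}}

```text
t: 15.65
tool_pos: [0.5502, 0.307, 0.0915]
tool_rot: [-3.141, -0.003, -0.001]
contact_force: [-0.4, -1.3, 7.9]
opening: 0.0
grip_force: 4.0
```

Call:
{"fn": "carry_out", "kwargs": {"rows": [[0,0,0,0,-0.009,-0.002,1],[0,0,0,0,-0.018,-0.002,1],[0,0,0,0,-0.027,-0.002,1],[0,0,0,0,-0.036,-0.002,1],[0,0,0,0,-0.045,-0.002,1]]}}

```text
t: 16.15
tool_pos: [0.5501, 0.3214, 0.0923]
tool_rot: [-3.139, -0.003, -0.001]
contact_force: [-0.1, -0.6, 6.3]
opening: 0.0001
grip_force: 3.0
```

Call:
{"fn": "carry_out", "kwargs": {"rows": [[0,0,0,0,-0.008,-0.001,1],[0,0,0,0,-0.016,-0.001,1],[0,0,0,0,-0.024,0,1],[0,0,0,0,-0.032,0.002,1],[0,0,0,0,-0.04,0.005,1]]}}

```text
t: 16.65
tool_pos: [0.5498, 0.3324, 0.0898]
tool_rot: [-3.141, -0.003, 0.0]
contact_force: [-0.6, 0.8, 3.3]
opening: 0.0
grip_force: 1.6
```

Call:
{"fn": "carry_out", "kwargs": {"rows": [[0,0,0,0,-0.006,0.002,1],[0,0,0,0,-0.012,0.005,1],[0,0,0,0,-0.018,0.009,1],[0,0,0,0,-0.024,0.013,1],[0,0,0,0,-0.03,0.017,1]]}}

```text
t: 17.15
tool_pos: [0.5493, 0.3406, 0.0841]
tool_rot: [3.141, 0.003, -0.002]
contact_force: [-0.0, 0.0, 0.7]
opening: 0.0003
grip_force: 0.1
```

Call:
{"fn": "carry_out", "kwargs": {"rows": [[0,0,0,0,-0.05,0.017,1],[0,0,0,0,-0.1,0.017,1],[0,0,0,0,-0.15,0,1],[0,0,0,0,-0.18,-0.05,1],[0,0,0,0,-0.18,-0.1,1]]}}

```text
t: 17.65
tool_pos: [0.5497, 0.3967, 0.1164]
tool_rot: [-3.141, -0.006, -0.001]
contact_force: [-0.3, 1.4, 0.5]
opening: 0.0002
grip_force: 0.0
```

Call:
{"fn": "carry_out", "kwargs": {"rows": [[0,0,0,0,0,-0.15,1],[0,0,0,0,0,-0.3,1],[0,0,0,0,0,-0.4,1],[0,0,0,0,0,-0.4,1],[0,0,0,0,0,-0.4,1]]}}

```text
t: 18.15
tool_pos: [0.5507, 0.3952, 0.2382]
tool_rot: [-3.14, -0.003, -0.006]
contact_force: [-0.3, 0.5, 0.2]
opening: 0.0001
grip_force: 0.0
```

```bash
python3 - <<'E'
from h import *
s=get_image("scene")["img"]; a=cv2.imread("pics/scene0.png")
d=cv2.absdiff(s,a).max(2)
f=lambda i:cv2.resize(i[200:245,200:270],(0,0),fx=5.7,fy=5.7,interpolation=cv2.INTER_CUBIC)
o=np.hstack([f(a),f(s)]); e=np.hstack([cv2.resize(s[110:290,170:370],(400,330)),cv2.resize(cv2.cvtColor(d,8)[110:290,170:370],(400,330))])
o=cv2.resize(o,(800,257)); cv2.imwrite("pics/m5.png",np.vstack([o,e])); g=get_obs(); print(g["tool_pos"],g["contact_force"])
E
```

```text
[0.5498619  0.39469975 0.23581179] [ 0.32450788 -0.14757364  0.16857382]
```

View pics/m5.png

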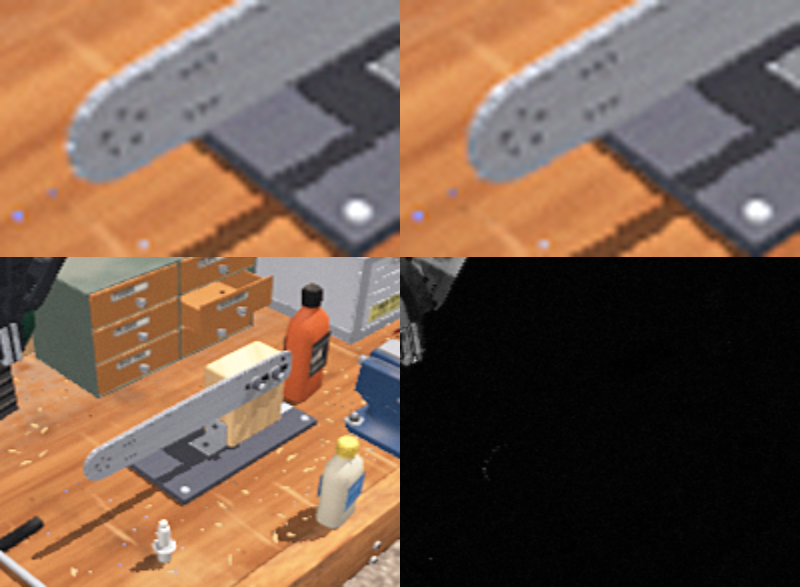

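The difference image is dark except at the nose teeth near (490,460) and the arm, so the stand and the other items did not move and the sprocket turned. The stroke rolled about 30 mm over the wheel, roughly 1.3 rad. Handing in.

```bash
python3 -c "
from station import *
print(finish_job())"
```

```text
the job is handed in; nothing more can be done
None
```

I ran the shut fingertips along the bar from beside the post over the nose and handed the job in at about 18 s: contact was 1–5 N at first and 5–8 N on much of the outer half, above your range but far below 25 N. I estimate the sprocket rolled about 1.3 rad (two teeth), not measured directly, and before-and-after scene images show nothing else in view moved.

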